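# Slide a tray of wet-painted glasses under the hand rest into the drying bay

## Robot

A 6-joint arm with a two-finger parallel gripper is mounted at the origin on the work surface. World frame = base frame: x ahead of the robot, y to its left, z up, the work surface at z = 0. Lengths are in m, angles in rad, forces in N, time in s.
With the tool pointing down it reaches from about 0.35 to 0.775 m from the base axis. Payload 5.5 kg.
Tool frame: the origin (TCP) lies midway between the tips of the shut fingers; the grasp point (between the pads) lies 19 mm behind it; z points along the fingers, y is the direction in which the jaws open and shut (so a half turn about z gives the same grasp; the last joint's range is limited). The gripper opens to 85 mm and grips with 20 to 120 N. Pads are 22 mm wide; open, the fingers measure 114 mm over their backs; the gripper's body (76 mm by 85 mm) begins 54 mm behind the grasp point. The pads swing forward as they close: fully open they stand 13 mm farther back than shut.
Start: joints at [-1.393, 0.313, 0.046, 1.304, 0, 1.431], TCP at [0.18, -0.546, 0.231] pointing down, gripper open.
Joint ranges: [-2.76, 2.76], [-0.86, 1.69], [-1.03, 1.26], [-2.2, 2.34], [-1.47, 1.5], [-3.14, 3.14]. Speed limits (rad/s): [2.57, 2.57, 3.14, 3.14, 3.14, 3.14].

## Interface

Orientations are given as a unit quaternion [w, x, y, z].
In Python, from workcell import env gives the robot as it stands.
- The arm moves only by the shell command python3 -m creep 'ROWS' [OPENING] [FORCE]. ROWS is JSON, a list of rows, each a list of 6 numbers: the shift along the tool's x, y, z in m, then the turn, a rotation vector about the tool's x, y, z in degrees. A call has exactly 8 rows; each row is the pose to reach, as a shift and turn from the pose commanded when the call began, along the tool's axes at that moment; what a row does not reach only later rows make up. A row lasts 1/10 s, in which the tool goes at most 50 mm and 8.59 degrees, less where a joint would pass 70% of its speed; a pose out of reach is approached as far as the arm can. A call with a gripper value outside its range is refused whole. OPENING is the finger opening in m, from 0 to 0.0854, set as the call begins (- or left out, the last holds). The fingers move at their own pace and stop on an object; FORCE is the grip in N (left out, the last holds). Time passes only in rows, so rows that repeat a pose let the fingers close, or fill a call up. It gives the time, the measured TCP pose, the force and the opening at its end, in the units of the state.
- env.get_state(): the state, without advancing time (a new reading comes with each control period).
- env.read_camera(name): name is "side" or "top" or "wrist"; returns (picture, depth): 480x640x3 uint8, blue, green, red; 480x640 float32, m along the optical axis (not along the pixel's ray), 0 where there is no reading.
- env.camera_params(name): a dict with "fx", "fy", "cx", "cy" (pixels), "position" and "orientation" of the camera in the world. Camera axes: x right, y up, looking along -z (the intrinsics and any distortion apply to the point x, -y, -z); pixel columns grow to the right and rows downward; lengths in m; the calibration is good to about 2 mm. A picture is of the moment at which its call begins: read the wrist's pose just before it. camera_params takes no time and is no camera call; for the wrist camera it gives the pose at the moment of the call.
- env.hand_in(): hands the job in, once; it reports no verdict.
The state is a dict: "clock": time; "joint_pos": joint angles; "qvel": joint speeds; "tau": joint torques, N m; "tcp_pos": TCP position; "orientation": TCP orientation; "wrist_force": force on the tool from outside, world axes, zero at the start; "ft_torque": the same for the moment, N m; "finger_gap": finger opening in m.
Only numpy, scipy, OpenCV 4.12 (cv2) and the standard library are available. Lean on these libraries where they do the work, as an engineer would, in place of code of your own. Each camera call takes 0.05 s, during which the arm holds its last target. There are 200 camera calls.

## Task

The two tea-light glasses on the plywood tray are freshly painted: slide the tray, staying level on the table, through the gap under the wooden hand rest and fully home into the bay beyond it, so that the spring catch snaps back out behind the tray. Keep the glasses standing on the tray and do not touch them or let them touch the hand rest; leave the paint bottles on the hand rest, the mug and the jar as they are.

Things in the scene. Friction and masses are not known exactly. Their poses are not given: they have to be found in the camera images.
- station: Fixed wooden hand-rest bridge over a straight channel. Origin on the table, under the bridge's middle; z up. The tray travels along station -y, centred on x = 0. Plank 280 (x) by 80 (y, -40 to +40), underside 68 and top 84 above the table; legs from x = +-100 to +-130. The channel has no floor: the tray slides on the table.
- mouth (a point): Entry of the channel, on the table at station (0, 88). Aluminium rails 14 high: inner faces at x = +-52.5 from y = +50 to 0; from y = +50 out to y = +88 they flare outward, to about x = +-71 at the inner tips. Beyond the bridge the bay frame's rails go on in line, 2 wider on each side (x = +-54.5), to a 22 high end stop.
- catch (a joint): Spring catch on the bay frame: steel finger, top 21 high, slanting 11 into the channel from +x, 3 to 5 N at the tip. 0 = out (rest); 0.15 to 0.5 rad while the tray passes (2 to 4 N of drag); back to 0 behind the home tray. The frame is fixed at a depth that varies and is not given: home lies with the tray's centre at station y = -176 to -212, by feel. Play between catch and stop: 3.
- tray: Loose plywood tray, 100 (x) by 220 (y), about 0.3 kg, floor 6 thick, rim 4 thick, 14 high. Origin at the centre of its underside. Starts on the station's +y side, front (-y) end towards the bridge. At each end an upright fin, 12 thick (x), 34 long (y), top at 58, to pinch across x from above. Fins pass under the bridge; a gripper does not.
- rear_fin (a point): Grip point of the rear fin: tray (0, +88), 44 above the tray's underside, 14 below the fin's top. Axes as the tray's. With the tray midway under the bridge each fin stands 48 clear of the plank's edge.
- front_fin (a point): Grip point of the front fin: tray (0, -88), likewise.
- glass_a: Loose open tea-light glass, 48 diameter, 50 high, about 90 g, standing in the tray at tray y = about +28; origin at the centre of its underside. Wet paint: not to be touched; tops at 56 above the table pass 12 under the bridge.
- glass_b: Loose open tea-light glass, 48 diameter, 50 high, about 90 g, standing in the tray at tray y = about -28; origin at the centre of its underside. Wet paint: not to be touched; tops at 56 above the table pass 12 under the bridge.
- bottle_a: Bystander: small paint bottle standing loose on the bridge plank, 28 diameter, 55 high, near the plank's -x end; origin at the centre of its underside (84 above the table).
- bottle_b: Bystander: small paint bottle standing loose on the bridge plank, 30 diameter, 60 high, over the channel; origin at the centre of its underside (84 above the table).
- bottle_c: Bystander: small paint bottle standing loose on the bridge plank, 28 diameter, 50 high, near the plank's +x end; origin at the centre of its underside (84 above the table).
- mug: Bystander: white mug, 76 diameter, 85 high, beyond the start of the tray (+x side); origin at the centre of its underside.
- jar: Bystander: glass jar with steel lid, 72 diameter, 110 high, beside the bay on the +x side; origin at the centre of its underside.
Not all that is in view belongs to the job. Leave any turquoise look-alike of the tray alone.

How it is judged:
By the outcome, as a careful person would: the job done as asked, in the order asked, and still so for the second after the job is handed in, with the robot touching nothing.
It also fails if it takes over 61 s, if anything falls off the work surface, if the arm or the gripper's body presses on something with over 40 N, if the wrist force passes 120 N, or if a joint passes its speed limit or range.

## Working session

There is one attempt and no reset: what is moved stays moved. The work goes in short steps, Python scripts to look and compute and a shell command to move; the robot and the scene stay as the last step left them, time stands still between calls to the robot, and variables do not carry over. Pictures are saved under pics/ and viewed, about 8 in all and at most 12, crops included, and the job is handed in when it is done.

```bash
mkdir -p pics; ls; python3 - <<'E'
from workcell import env
import cv2,numpy as np
s=env.get_state();print(s)
ims=[]
for n in("top","side"):
    p=env.camera_params(n);print(n,p)
    im,d=env.read_camera(n);cv2.imwrite(f"pics/{n}0.png",im);np.savez(f"pics/{n}0.npz",im=im,d=d)
E
```

```text
pics
{'clock': 0.0, 'joint_pos': array([-1.39257785e+00,  3.14006510e-01,  4.49306767e-02,  1.30357768e+00,
        2.15265270e-06,  1.43118878e+00]), 'qvel': array([-0.00035335, -0.00066692,  0.00098036,  0.00181315,  0.00203365,
       -0.00035418]), 'tau': array([ 1.33803071e-03, -4.80628896e+01,  2.98532528e+01,  1.94229040e-02,
        1.41403989e-04,  5.58739956e-06]), 'tcp_pos': array([ 0.17958214, -0.54568476,  0.23038564]), 'orientation': array([-9.28438866e-04,  9.87399451e-01,  1.58244940e-01, -1.68496419e-05]), 'wrist_force': array([ 0.52166315, -0.17366003,  0.23504626]), 'ft_torque': array([-0.02691233,  0.05884443, -0.04871633]), 'finger_gap': 0.08524914257738023}
top {'fx': 508.0498937035903, 'fy': 508.0498937035903, 'cx': 318.03736767618057, 'cy': 240.34455114220805, 'position': array([0.51447197, 0.06769028, 1.07988591]), 'orientation': array([-0.70292166, -0.01539636,  0.0249836 ,  0.7106616 ])}
side {'fx': 540.2541793308959, 'fy': 540.2541793308959, 'cx': 320.2229907490988, 'cy': 232.7778500253295, 'position': array([0.13546472, 0.58821029, 0.94160966]), 'orientation': array([-0.31575007, -0.11721459,  0.31319188,  0.88796029])}
```

View pics/top0.png

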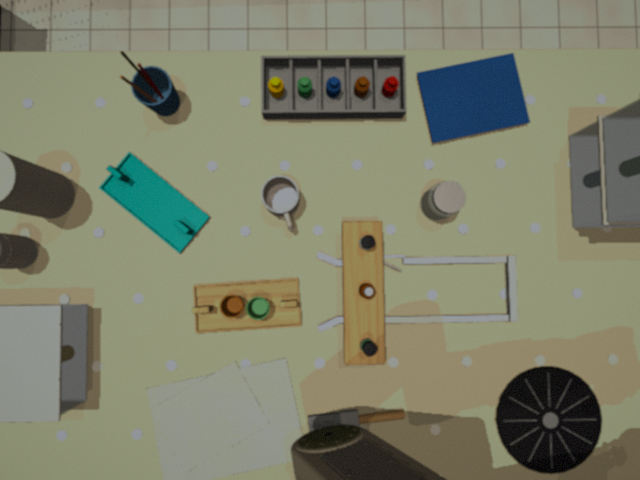

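View pics/side0.png

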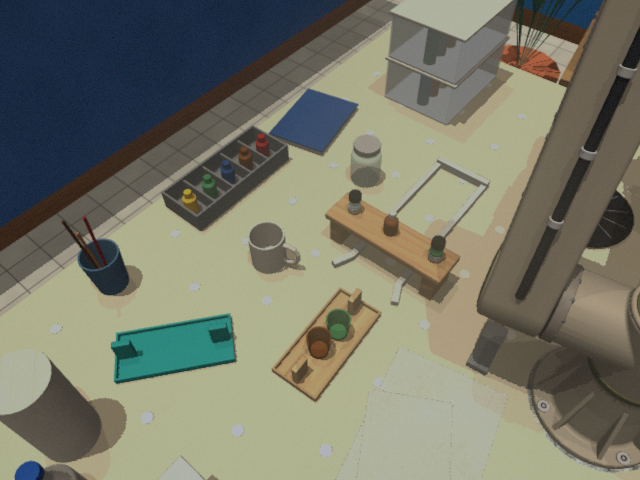

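```bash
cat > h.py <<'E'
from workcell import env
import cv2,numpy as np
from scipy.spatial.transform import Rotation as R
def rot(q): return R.from_quat(np.r_[q[1:],q[0]]).as_matrix()
def ray(p,uv,z):
    uv=np.atleast_2d(uv).astype(float)
    d=np.c_[(uv[:,0]-p['cx'])/p['fx'],-(uv[:,1]-p['cy'])/p['fy'],-np.ones(len(uv))]@rot(p['orientation']).T
    c=p['position'];return c+d*((z-c[2])/d[:,2])[:,None]
def cloud(p,d):
    v,u=np.mgrid[:480,:640]
    X=np.stack([(u-p['cx'])/p['fx']*d,-(v-p['cy'])/p['fy']*d,-d],-1)
    return X@rot(p['orientation']).T+p['position']
def proj(p,X):
    c=(np.atleast_2d(X)-p['position'])@rot(p['orientation'])
    return np.c_[p['cx']-p['fx']*c[:,0]/c[:,2],p['cy']+p['fy']*c[:,1]/c[:,2]]
E
python3 - <<'E'
from h import *
p=env.camera_params("top");D=np.load("pics/top0.npz");im,d=D['im'],D['d']
C=cloud(p,d);hsv=cv2.cvtColor(im,cv2.COLOR_BGR2HSV)
print("dist?",env.camera_params("top").keys())
for n,(u,v) in dict(plank=(355,320),trayfloor=(280,315),tray2=(215,320),table=(250,370),wood=(355,240)).items(): print(n,C[v,u].round(4),hsv[v,u],im[v,u])
def rect(m,z,name):
    m=cv2.morphologyEx(m.astype(np.uint8),cv2.MORPH_CLOSE,np.ones((9,9)))
    c=max(cv2.findContours(m,0,2)[0],key=cv2.contourArea)
    w=ray(p,c[:,0],z)[:,:2]
    r=cv2.minAreaRect((w*1000).astype(np.float32));print(name,r,cv2.boundingRect(c));return r
wood=(hsv[...,0]<19)&(hsv[...,1]>90)&(hsv[...,2]>60)
print(wood.sum())
a=wood.copy();a[:,:320]=0;a[:,395:]=0;a[:215]=0;a[370:]=0;rect(a,.084,"plank")
b=wood.copy();b[:,:185]=0;b[:,310:]=0;b[:270]=0;b[340:]=0;rect(b,.014,"tray")
# height-based plank
h=(C[...,2]>.075)&(C[...,2]<.092);h[:,:320]=0;h[:,395:]=0;h[:215]=0;h[370:]=0;rect(h,.084,"plankh")
h=(C[...,2]>.045)&(C[...,2]<.075);h[:,:185]=0;h[:,310:]=0;h[:270]=0;h[340:]=0
n,l,s,cc=cv2.connectedComponentsWithStats(h.astype(np.uint8))
for i in range(1,n):
  if s[i,4]>15: print(s[i],cc[i],ray(p,cc[i],.057))
cv2.imwrite("pics/top_crop.png",cv2.resize(im[210:375,180:530],None,fx=2.28,fy=2.28,interpolation=cv2.INTER_CUBIC))
E
```

```text
dist? dict_keys(['fx', 'fy', 'cx', 'cy', 'position', 'orientation'])
plank [ 0.4154 -0.0162  0.0862] [ 24 117 151] [ 82 137 151]
trayfloor [0.4197 0.1344 0.0054] [ 26  98 149] [ 92 142 149]
tray2 [0.4112 0.2701 0.0074] [ 23 109 150] [ 86 134 150]
table [0.3066 0.1977 0.0051] [ 41  23 153] [139 153 148]
wood [ 0.5711 -0.0186  0.0862] [ 24 109 150] [ 86 138 150]
2856
plank ((469.45062255859375, -35.59183883666992), (79.7494125366211, 278.4616394042969), 89.18338012695312) (344, 221, 42, 144)
tray ((442.0964050292969, 201.80531311035156), (96.79914093017578, 216.87890625), 3.5547969341278076) (194, 279, 107, 52)
plankh ((469.3025817871094, -33.826412200927734), (279.3561096191406, 80.27043151855469), 0.2763594090938568) (342, 221, 44, 144)
[220 295  24  24 149] [230.11409396 306.65100671] [[0.4420963  0.23060319 0.057     ]]
[246 297  24  23 142] [256.61267606 308.61267606] [[0.43754943 0.17777769 0.057     ]]
[280 300  18   8 108] [288.00925926 303.67592593] [[0.44659438 0.11500927 0.057     ]]
[192 306  19   8 114] [200.65789474 309.53508772] [[0.4370959  0.28924855 0.057     ]]
```

View pics/top_crop.png

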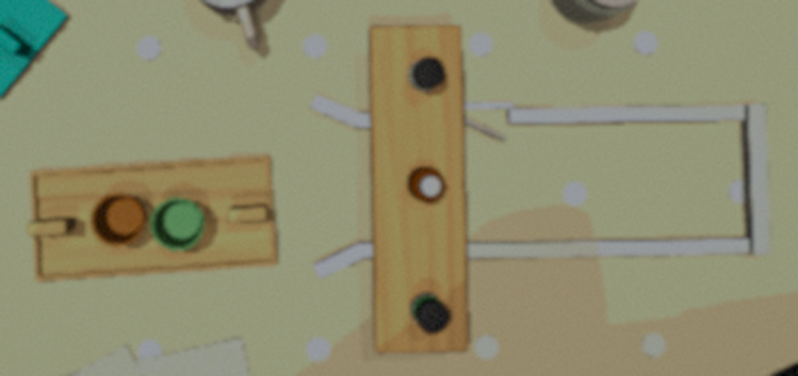

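```bash
python3 - <<'E'
from h import *
p=env.camera_params("top");D=np.load("pics/top0.npz");im,d=D['im'],D['d']
hsv=cv2.cvtColor(im,cv2.COLOR_BGR2HSV);S=hsv[...,1].astype(float)
g=cv2.GaussianBlur(im[...,0].astype(float)-im[...,2].astype(float),(3,3),0) # blue minus red
def edges(prof,lo,thr):
    i=np.where(prof>thr)[0]; 
    if len(i)<2: return None
    a,b=i[0],i[-1]
    f=lambda j,k:(j+(thr-prof[j])/(prof[k]-prof[j]))
    return lo+f(a-1,a) if a>0 else lo, lo+f(b,b+1) if b<len(prof)-1 else lo+b
print("table g",g[240,430],"rail",g[260,450],g[318,450], g[300,512], g[290,450])
thr=(g[290,450]+g[260,450])/2
def fit(name,horiz,rng,lo,hi,z=.014):
    E0,E1=[],[]
    for k in rng:
        pr=g[lo:hi,k] if horiz else g[k,lo:hi]
        e=edges(pr,lo,thr)
        if e: 
            for L,v in zip((E0,E1),e): L.append((k,v) if horiz else (v,k))
    for nm,L in(("a",E0),("b",E1)):
        w=ray(p,L,z)[:,:2].astype(np.float32)
        vx,vy,x0,y0=cv2.fitLine(w,cv2.DIST_HUBER,0,.001,.001).ravel()
        print(name,nm,len(L),"pt",x0.round(4),y0.round(4),"dirdeg",np.degrees(np.arctan2(vy,vx)).round(2),"resid mm",(1e3*np.abs((w[:,0]-x0)*vy-(w[:,1]-y0)*vx)).mean().round(2))
fit("top bay",True,range(412,500,2),250,272)
fit("bot bay",True,range(395,500,2),310,330)
fit("stop",False,range(270,312,2),500,525,.022)
# plank long edges
wood=((hsv[...,0]<32)&(hsv[...,1]>85)).astype(float)
q=im[...,2].astype(float)-im[...,0]; 
print("q plank/table",q[330,356],q[330,335],q[330,390])
t=(q[330,356]+q[330,335])/2
A,B=[],[]
for v in list(range(228,236))+list(range(255,280,2))+list(range(302,335,2)):
    r=q[v,330:395]; i=np.where(r>t)[0]; A.append((330+i[0]-.5,v));B.append((330+i[-1]+.5,v))
for L in(A,B):
    w=ray(p,L,.084)[:,:2].astype(np.float32);vx,vy,x0,y0=cv2.fitLine(w,cv2.DIST_HUBER,0,.001,.001).ravel();print("plank edge",x0,y0,np.degrees(np.arctan2(vy,vx)))
E
```

```text
table g -26.1875 rail 6.8125 5.75 0.1875 -27.0
top bay a 44 pt 0.5378 -0.2271 dirdeg 89.56 resid mm 0.46
top bay b 44 pt 0.5247 -0.2377 dirdeg -89.65 resid mm 0.24
bot bay a 41 pt 0.4152 -0.2319 dirdeg -89.23 resid mm 0.78
bot bay b 41 pt 0.4028 -0.2336 dirdeg 89.11 resid mm 0.6
stop a 21 pt 0.4662 -0.3403 dirdeg 0.49 resid mm 3.78
stop b 21 pt 0.4698 -0.3585 dirdeg -0.13 resid mm 0.26
q plank/table 65.0 26.0 42.0
plank edge 0.50110775 0.0069763833 0.3013011
plank edge 0.4875793 -0.07355559 0.42525458
```

```bash
cat > to.py <<'E'
# usage: to.py x y z yawdeg_of_tool_y  -> shift in tool axes (mm), turn about tool axes (deg)
import sys;from h import *
s=env.get_state();x,y,z,a=map(float,sys.argv[1:])
a=np.radians(a);Y=np.array([np.cos(a),np.sin(a),0]);Z=np.array([0,0,-1.]);X=np.cross(Y,Z)
M=rot(s['orientation']);T=np.c_[X,Y,Z]
print("shift mm",(M.T@(np.array([x,y,z])-s['tcp_pos'])*1e3).round(1),"turn",np.degrees(R.from_matrix(M.T@T).as_rotvec()).round(2))
print("t",round(s['clock'],2),"tcp",s['tcp_pos'].round(4),"F",s['wrist_force'].round(1),"gap",round(s['finger_gap'],4),"j",s['joint_pos'].round(2),"yawY",np.degrees(np.arctan2(M[1,1],M[0,1])).round(2))
E
python3 -m creep '[[0.0385,-0.0289,0,0,0,-8],[0.077,-0.0578,0,0,0,-16],[0.1155,-0.0867,0,0,0,-24],[0.154,-0.1156,0,0,0,-32],[0.1925,-0.1445,0,0,0,-40],[0.231,-0.1734,0,0,0,-48],[0.2695,-0.2023,0,0,0,-56],[0.308,-0.2312,0,0,0,-64]]' 0.06 60
python3 to.py 0.437 0.289 0.23 3.3
```

```text
clock: 0.9
tcp_pos: [0.4006, -0.2285, 0.2311]
orientation: [-0.0, 0.752, 0.659, -0.0]
wrist_force: [0.9, -1.1, 0.7]
finger_gap: 0.0599
shift mm [517.8 -31.2   1.1] turn [-1.000e-02 -0.000e+00 -1.078e+01]
t 0.9 tcp [ 0.4006 -0.2285  0.2311] F [ 0.9 -1.1  0.7] gap 0.0599 j [-0.69  0.09 -0.23  1.25 -0.    1.01] yawY -7.48
```

```bash
python3 -m creep '[[0.046,-0.003,0,0,0,-1.4],[0.092,-0.006,0,0,0,-2.8],[0.138,-0.008,0,0,0,-4.2],[0.184,-0.011,0,0,0,-5.6],[0.23,-0.014,0,0,0,-7],[0.276,-0.017,0,0,0,-8.4],[0.322,-0.019,0,0,0,-9.6],[0.368,-0.022,0,0,0,-10.8]]'
python3 to.py 0.437 0.289 0.13 3.3
```

```text
clock: 1.7
tcp_pos: [0.4277, 0.1391, 0.2311]
orientation: [0.0, 0.688, 0.726, -0.0]
wrist_force: [1.0, -0.7, -0.2]
finger_gap: 0.0601
shift mm [149.2  17.2 101.1] turn [ 0.    0.01 -0.24]
t 1.7 tcp [0.4277 0.1391 0.2311] F [ 1.  -0.7 -0.2] gap 0.0601 j [ 0.14  0.07 -0.26  1.24 -0.    1.65] yawY 3.06
```

```bash
python3 -m creep '[[0.03,0.0035,0.01,0,0,0],[0.065,0.0075,0.03,0,0,0],[0.1,0.0115,0.05,0,0,0],[0.13,0.015,0.07,0,0,0],[0.149,0.017,0.085,0,0,-0.2],[0.149,0.017,0.1,0,0,-0.2],[0.149,0.017,0.1,0,0,-0.2],[0.149,0.017,0.1,0,0,-0.2]]'
python3 - <<'E'
from h import *
s=env.get_state();p=env.camera_params("wrist");im,d=env.read_camera("wrist");cv2.imwrite("pics/w1.png",im);np.savez("pics/w1.npz",im=im,d=d)
print(s['tcp_pos'],p)
print("proj fin grip top",proj(p,[[.4371,.2892,.058],[s['tcp_pos'][0],s['tcp_pos'][1],.058]]))
E
python3 to.py 0.437 0.289 0.025 3.3
```

```text
clock: 2.5
tcp_pos: [0.4368, 0.2866, 0.131]
orientation: [-0.0, 0.687, 0.727, -0.001]
wrist_force: [0.3, 0.6, 1.0]
finger_gap: 0.0602
[0.43675935 0.28661153 0.13101723] {'fx': 367.5581648472357, 'fy': 367.5581648472357, 'cx': 320.22977219235236, 'cy': 245.05757178662523, 'position': array([0.43256738, 0.3572377 , 0.27380636]), 'orientation': array([ 0.98948522, -0.14180754, -0.00349766,  0.02823811])}
proj fin grip top [[321.67592298 252.91426946]
 [320.88223697 256.87521253]]
shift mm [  2.4  -0.2 106.7] turn [ 0.    0.01 -0.11]
t 2.55 tcp [0.4374 0.2866 0.1317] F [ 0.1 -0.8  0.2] gap 0.06 j [ 0.43  0.27 -0.27  1.04 -0.    1.94] yawY 3.19
```

View pics/w1.png

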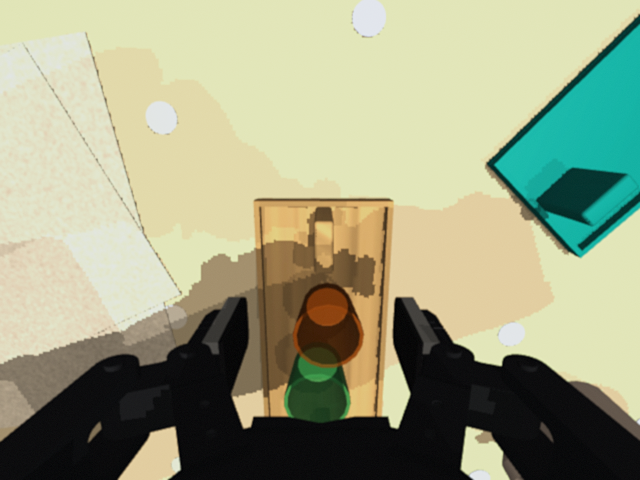

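```bash
python3 - <<'E'
from h import *
D=np.load("pics/w1.npz");d=D['d'];p=env.camera_params("wrist")
C=cloud(p,d)
m=(C[...,2]>.05)&(C[...,2]<.066);m[:195]=0;m[275:]=0;m[:,:295]=0;m[:,350:]=0
P=C[m];print(m.sum(),P.min(0),P.max(0),P.mean(0)); v,u=np.where(m);print(u.min(),u.max(),v.min(),v.max())
print("table",np.median(C[100:150,250:400,2]),"col",C[200:275:5,323].round(3))
# tray rear outer edge at v~199, z=.014
print(ray(p,[[255,199],[391,199]],.014))
# fin sides
print(ray(p,[[u.min()-.5,243],[u.max()+.5,243]],.058))
E
```

```text
1070 [0.43209736 0.27581292 0.05017464] [0.44558553 0.30961835 0.06081345] [0.43875202 0.29379643 0.05852587]
314 333 218 273
table 0.0010652213769704877 col [[0.438 0.314 0.011]
 [0.438 0.311 0.015]
 [0.438 0.309 0.022]
 [0.438 0.309 0.04 ]
 [0.437 0.309 0.055]
 [0.438 0.307 0.059]
 [0.438 0.304 0.058]
 [0.438 0.301 0.059]
 [0.438 0.297 0.058]
 [0.438 0.295 0.06 ]
 [0.439 0.291 0.059]
 [0.439 0.288 0.059]
 [0.439 0.285 0.059]
 [0.439 0.282 0.059]
 [0.439 0.278 0.059]]
[[0.38906323 0.31275093 0.014     ]
 [0.48578673 0.31821432 0.014     ]]
[[0.43245016 0.2951522  0.058     ]
 [0.44468448 0.29584273 0.058     ]]
```

```bash
python3 -m creep '[[0.002,0.001,0.018,0,0,0],[0.0045,0.001,0.036,0,0,0],[0.0045,0.001,0.054,0,0,0],[0.0045,0.001,0.072,0,0,0],[0.0045,0.001,0.088,0,0,0],[0.0045,0.001,0.1,0,0,0],[0.0045,0.001,0.1055,0,0,0],[0.0045,0.001,0.1055,0,0,0]]' 0.04
python3 -m creep '[[0,0,0,0,0,0],[0,0,0,0,0,0],[0,0,0,0,0,0],[0,0,0,0,0,0],[0,0,0,0,0,0],[0,0,0,0,0,0],[0,0,0,0,0,0],[0,0,0,0,0,0]]' 0 50
python3 to.py 0.469 0.29 0.026 0.2
python3 - <<'E'
from h import *
p=env.camera_params("top");im,d=env.read_camera("top");cv2.imwrite("pics/t2.png",im);np.savez("pics/t2.npz",im=im,d=d)
C=cloud(p,d)
m=((C[...,2]>.045)&(C[...,2]<.075));m[:,:185]=0;m[:,310:]=0;m[:270]=0;m[340:]=0
n,l,s,cc=cv2.connectedComponentsWithStats(m.astype(np.uint8))
for i in range(1,n):
  if s[i,4]>15: print(s[i],cc[i],ray(p,cc[i],.057))
E
```

```text
clock: 3.35
tcp_pos: [0.438, 0.2911, 0.0257]
orientation: [-0.0, 0.687, 0.726, -0.0]
wrist_force: [0.1, -0.5, 0.3]
finger_gap: 0.0399
clock: 4.15
tcp_pos: [0.4387, 0.2918, 0.0267]
orientation: [0.0, 0.687, 0.727, 0.001]
wrist_force: [-0.3, -0.5, 5.6]
finger_gap: 0.0109
shift mm [-3.5 30.2  0.8] turn [ 0.1  -0.04  3.01]
t 4.15 tcp [0.4387 0.2918 0.0267] F [-0.3 -0.5  5.6] gap 0.0109 j [ 0.43  0.37 -0.41  0.79 -0.    1.95] yawY 3.21
[220 295  24  23 150] [230.20666667 306.61333333] [[0.44216885 0.2304186  0.057     ]]
[246 297  24  23 145] [256.70344828 308.70344828] [[0.43736689 0.17759739 0.057     ]]
[280 300  18   8 109] [288.08256881 303.66972477] [[0.44660493 0.11486259 0.057     ]]
```

```bash
python3 -m creep '[[-0.001,0.002,-0.0005,0,0,0.3],[-0.004,0.006,-0.0005,0,0,0.8],[-0.0085,0.0115,-0.0005,0,0,1.4],[-0.013,0.017,-0.0005,0,0,2],[-0.017,0.0225,-0.0005,0,0,2.5],[-0.021,0.0275,-0.0005,0,0,2.8],[-0.0235,0.0305,-0.0005,0,0,3],[-0.0235,0.0305,-0.0005,0,0,3]]'
cat > tray.py <<'E'
from h import *
import sys
p=env.camera_params("top");im,d=env.read_camera("top");cv2.imwrite(f"pics/{sys.argv[1]}.png",im)
q=im[...,2].astype(float)-im[...,0];q=cv2.GaussianBlur(q,(3,3),0)
# tray rim long edges by column (strong gradient of red-minus-blue), searched about the predicted rims
s=env.get_state();M=rot(s['orientation']);X,Y=M[:,0],M[:,1];c=s['tcp_pos']-.088*X;c[2]=.014
A=[];B=[]
for t in np.arange(-.1,.1,.005):
    out=[]
    for sg in(1,-1):
        w=np.arange(.040,.062,.0005);uv=proj(p,np.array([c+t*X+sg*k*Y for k in w])).astype(np.float32)
        pr=cv2.remap(q.astype(np.float32),uv[:,0],uv[:,1],cv2.INTER_LINEAR).ravel()
        g=np.gradient(cv2.GaussianBlur(pr[None],(9,1),0).ravel());i=g.argmin();out.append(w[i]*sg if g[i]<-.8 else np.nan)
    A.append(out[0]);B.append(out[1])
A,B=np.array(A),np.array(B);t=np.arange(-.1,.1,.005);ok=~np.isnan(A+B)&(np.abs(A-B-.1)<.006)
pf=np.polyfit(t[ok],(A+B)[ok]/2,1);mid=np.median((A+B)[ok]/2)
print("n",ok.sum(),"width",np.median((A-B)[ok]),"lateral offset of tray vs tool (mm)",mid*1e3,"yaw rel tool deg",np.degrees(np.arctan(-pf[0])))
print("top-cam tray x at centre",(c+mid*Y)[:2],"t",s['clock'],"tcp",s['tcp_pos'].round(4),"F",s['wrist_force'].round(1))
E
python3 tray.py t3; python3 to.py .4705 .24 .026 .2
python3 -c "
import cv2;im=cv2.imread('pics/t3.png');cv2.imwrite('pics/t3c.png',cv2.resize(im[210:375,180:530],None,fx=2.28,fy=2.28,interpolation=cv2.INTER_CUBIC))"
```

```text
clock: 5.0
tcp_pos: [0.4702, 0.2699, 0.0267]
orientation: [-0.0, 0.706, 0.708, 0.0]
wrist_force: [-1.7, 0.8, 4.1]
finger_gap: 0.0114
n 33 width 0.10000000000000002 lateral offset of tray vs tool (mm) -1.5000000000000013 yaw rel tool deg -0.1274412585872267
top-cam tray x at centre [0.46898811 0.18187323] t 5.05 tcp [0.4702 0.2699 0.0267] F [-1.   1.6  4.5]
shift mm [-29.9   0.2   0.7] turn [ 0.04 -0.04 -0.02]
t 5.05 tcp [0.4702 0.2699 0.0267] F [-1.   1.6  4.5] gap 0.011 j [ 0.37  0.4  -0.36  0.81  0.    1.94] yawY 0.18
```

View pics/t3c.png

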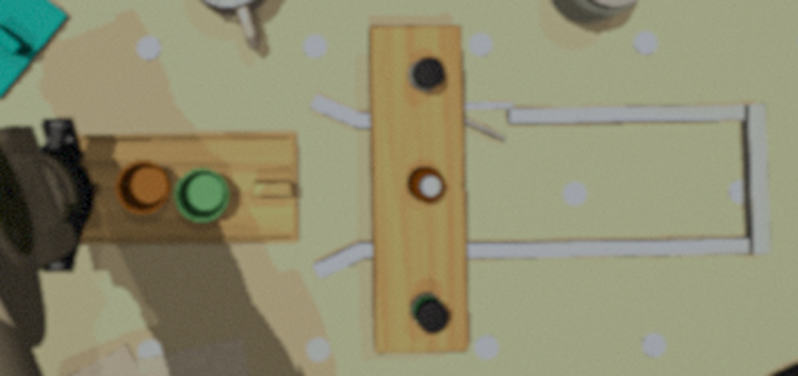

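```bash
python3 -m creep '[[-0.003,0,0,0,0,0],[-0.009,0,0,0,0,0],[-0.017,0,0,0,0,0],[-0.025,0,0,0,0,0],[-0.033,0,0,0,0,0],[-0.041,0,0,0,0,0],[-0.047,0,0,0,0,0],[-0.05,0,0,0,0,0]]'
python3 to.py .4703 .0465 .026 .2; python3 tray.py t4
```

```text
clock: 5.85
tcp_pos: [0.4706, 0.2193, 0.0267]
orientation: [0.0, 0.706, 0.708, 0.001]
wrist_force: [-0.4, 5.6, 5.2]
finger_gap: 0.0114
shift mm [-172.8   -0.8    0.6] turn [ 0.07 -0.06 -0.02]
t 5.85 tcp [0.4706 0.2193 0.0267] F [-0.4  5.6  5.2] gap 0.0114 j [ 0.28  0.36 -0.42  0.78  0.    1.85] yawY 0.18
n 30 width 0.09950000000000002 lateral offset of tray vs tool (mm) -1.1250000000000009 yaw rel tool deg -0.2651265201005315
top-cam tray x at centre [0.46964784 0.13091712] t 5.9 tcp [0.4705 0.2189 0.0267] F [-0.1  3.9  5.8]
```

```bash
python3 -m creep '[[-0.002,0,0,0,0,0],[-0.006,0,0,0,0,0],[-0.012,0,0,0,0,0],[-0.018,0,0,0,0,0],[-0.024,0,0,0,0,0],[-0.03,0,0,0,0,0],[-0.036,0,0,0,0,0],[-0.04,0,0,0,0,0]]'
python3 to.py .4703 .0465 .026 .2
```

```text
clock: 6.7
tcp_pos: [0.4706, 0.1794, 0.0268]
orientation: [0.0, 0.706, 0.708, 0.001]
wrist_force: [-0.1, 5.7, 4.8]
finger_gap: 0.0112
shift mm [-132.9   -0.8    0.6] turn [ 0.07 -0.06 -0.  ]
t 6.7 tcp [0.4706 0.1794 0.0268] F [-0.1  5.7  4.8] gap 0.0112 j [ 0.2   0.34 -0.46  0.77  0.    1.77] yawY 0.2
```

```bash
python3 -m creep '[[-0.003,0,0,0,0,0],[-0.01,0,0,0,0,0],[-0.018,0,0,0,0,0],[-0.026,0,0,0,0,0],[-0.034,0,0,0,0,0],[-0.042,0,0,0,0,0],[-0.05,0,0,0,0,0],[-0.057,0,0,0,0,0]]'
python3 -m creep '[[-0.008,0,0,0,0,0],[-0.016,0,0,0,0,0],[-0.024,0,0,0,0,0],[-0.032,0,0,0,0,0],[-0.04,0,0,0,0,0],[-0.047,0,0,0,0,0],[-0.052,0,0,0,0,0],[-0.053,0,0,0,0,0]]'
python3 to.py .4703 .0465 .026 .2; python3 tray.py t5
python3 -c "
import cv2;im=cv2.imread('pics/t5.png');cv2.imwrite('pics/t5c.png',cv2.resize(im[210:375,180:530],None,fx=2.28,fy=2.28,interpolation=cv2.INTER_CUBIC))"
```

```text
clock: 7.5
tcp_pos: [0.4706, 0.1224, 0.0267]
orientation: [-0.0, 0.706, 0.708, 0.001]
wrist_force: [1.4, 6.0, 6.6]
finger_gap: 0.0115
clock: 8.3
tcp_pos: [0.4696, 0.07, 0.0267]
orientation: [-0.001, 0.706, 0.708, 0.001]
wrist_force: [-3.1, 9.7, 9.5]
finger_gap: 0.0114
shift mm [-23.5   0.6   0.7] turn [-0.05 -0.15 -0.05]
t 8.3 tcp [0.4696 0.07   0.0267] F [-3.1  9.7  9.5] gap 0.0114 j [-0.02  0.29 -0.53  0.75  0.    1.55] yawY 0.15
n 8 width 0.10175000000000002 lateral offset of tray vs tool (mm) -2.625000000000002 yaw rel tool deg -0.7502589904175203
top-cam tray x at centre [ 0.46720754 -0.01805079] t 8.35 tcp [0.4696 0.07   0.0267] F [-2.4  6.7 10.6]
```

View pics/t5c.png

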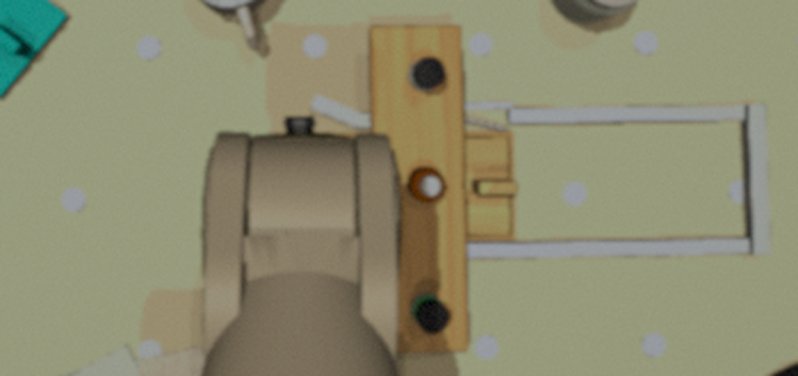

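```bash
python3 -m creep '[[-0.003,0,0,0,0,0],[-0.009,0,0,0,0,0],[-0.015,0,0,0,0,0],[-0.02,0,0,0,0,0],[-0.022,0,0,0,0,0],[-0.022,0,-0.0004,0,0,0],[-0.022,0,-0.0004,0,0,0],[-0.022,0,-0.0004,0,0,0]]'
python3 -m creep '[[0,0,0,0,0,0],[0,0,0,0,0,0],[0,0,0,0,0,0],[0,0,0,0,0,0],[0,0,-0.006,0,0,0],[0,0,-0.018,0,0,0],[0,0,-0.035,0,0,0],[0,0,-0.055,0,0,0]]' 0.035
python3 to.py .4703 -.15 .24 180.2
```

```text
clock: 9.15
tcp_pos: [0.4693, 0.0477, 0.0267]
orientation: [-0.001, 0.706, 0.708, -0.0]
wrist_force: [-2.3, 5.7, 7.5]
finger_gap: 0.0114
clock: 9.95
tcp_pos: [0.47, 0.0476, 0.0821]
orientation: [-0.0, 0.706, 0.708, -0.001]
wrist_force: [-0.3, 0.3, -0.2]
finger_gap: 0.0349
shift mm [-197.7   -0.7 -157.8] turn [-2.0000e-02 -1.1000e-01 -1.7999e+02]
t 9.95 tcp [0.47   0.0476 0.0821] F [-0.3  0.3 -0.2] gap 0.0349 j [-0.07  0.22 -0.46  0.89 -0.    1.5 ] yawY 0.21
```

```bash
python3 -m creep '[[0,0,-0.035,0,0,-4],[0,0,-0.075,0,0,-12],[0,0,-0.115,0,0,-20.5],[0,0,-0.145,0,0,-29],[0,0,-0.165,0,0,-37],[0,0,-0.165,0,0,-45.5],[0,0,-0.165,0,0,-54],[0,0,-0.165,0,0,-62]]'
python3 to.py .4703 -.15 .245 180.2
```

```text
clock: 10.75
tcp_pos: [0.4706, 0.0476, 0.2474]
orientation: [0.0, 0.237, 0.971, -0.0]
wrist_force: [1.5, 0.8, -0.5]
finger_gap: 0.0347
shift mm [ -90.9 -175.5    2.4] turn [-5.0000e-02  3.0000e-02 -1.1765e+02]
t 10.75 tcp [0.4706 0.0476 0.2474] F [ 1.5  0.8 -0.5] gap 0.0347 j [-0.07  0.11 -0.17  1.29 -0.    0.41] yawY 62.55
```

```bash
python3 -m creep '[[-0.011,-0.022,0,0,0,-8],[-0.022,-0.044,0,0,0,-16],[-0.034,-0.066,0,0,0,-24],[-0.045,-0.088,0,0,0,-32],[-0.057,-0.11,0,0,0,-40.5],[-0.068,-0.132,0,0,0,-49],[-0.08,-0.154,0,0,0,-57],[-0.091,-0.175,0,0,0,-65]]'
python3 to.py .4703 -.13 .2 180.2
```

```text
clock: 11.55
tcp_pos: [0.4693, -0.1506, 0.2471]
orientation: [0.0, -0.322, 0.947, -0.0]
wrist_force: [0.0, 0.0, 0.4]
finger_gap: 0.0351
shift mm [-13.4  15.8  47.1] turn [-2.000e-02 -2.000e-02 -5.267e+01]
t 11.55 tcp [ 0.4693 -0.1506  0.2471] F [0.  0.  0.4] gap 0.0351 j [-0.47  0.15 -0.13  1.29 -0.   -1.13] yawY 127.53
```

```bash
python3 -m creep '[[-0.002,0.002,0.005,0,0,-8],[-0.005,0.006,0.02,0,0,-16],[-0.008,0.01,0.04,0,0,-24],[-0.011,0.013,0.06,0,0,-32],[-0.0135,0.016,0.08,0,0,-40.5],[-0.0135,0.016,0.1,0,0,-49],[-0.0135,0.016,0.107,0,0,-52.6],[-0.0135,0.016,0.107,0,0,-52.6]]'
python3 - <<'E'
from h import *
s=env.get_state();p=env.camera_params("wrist");im,d=env.read_camera("wrist");cv2.imwrite("pics/w2.png",im)
C=cloud(p,d)
print(s['tcp_pos'],p['position'])
q=proj(p,[[.4703,-.127,.058],[.4703,-.127+.017,.058],[.4703,-.127-.017,.058]]);print(q)
u,v=q[0].astype(int)
m=(C[...,2]>.051)&(C[...,2]<.066)&(abs(C[...,0]-.47)<.03)&(C[...,1]>-.17)&(C[...,1]<-.09)
n,l,st,cc=cv2.connectedComponentsWithStats(m.astype(np.uint8))
for i in range(1,n):
  if st[i,4]>80:
    P=C[l==i];print(st[i],P.min(0).round(4),P.max(0).round(4),P.mean(0).round(4))
E
python3 to.py .4703 -.127 .0265 180.2
```

```text
clock: 12.35
tcp_pos: [0.4695, -0.1282, 0.1387]
orientation: [-0.001, -0.706, 0.708, 0.001]
wrist_force: [-0.2, -0.1, -0.7]
finger_gap: 0.0351
[ 0.4695391  -0.12820166  0.13871702] [ 0.46925716 -0.20018201  0.28150722]
[[318.09251702 256.48091842]
 [318.19362239 281.25059047]
 [317.9872093  230.68171734]]
[315 228  19  53 981] [ 0.4606 -0.1444  0.0512] [ 0.4724 -0.1102  0.0603] [ 0.4666 -0.1285  0.0579]
shift mm [ -1.5  -0.3 113.1] turn [ 0.06  0.01 -0.47]
t 12.4 tcp [ 0.4702 -0.1285  0.1396] F [-0.5 -0.1  0.4] gap 0.035 j [-0.43  0.2  -0.34  1.04 -0.   -2.  ] yawY 179.73
```

View pics/w2.png

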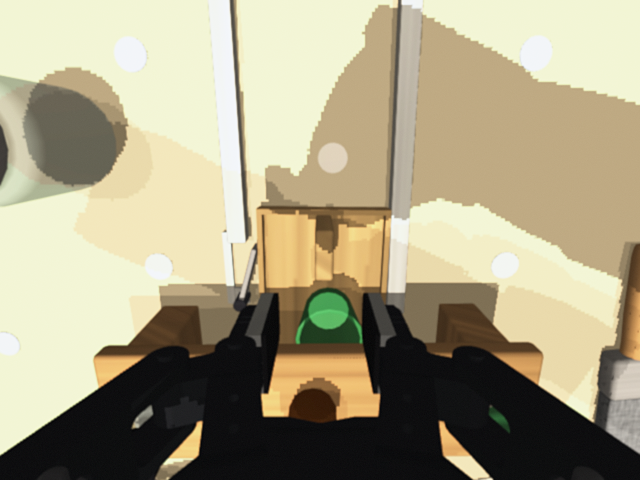

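```bash
python3 -m creep '[[0,0.001,0.015,0,0,0],[0,0.003,0.033,0,0,0],[0,0.003,0.052,0,0,0],[0,0.003,0.071,0,0,0],[0,0.003,0.089,0,0,0],[0,0.003,0.104,0,0,0],[0,0.003,0.112,0,0,0],[0,0.003,0.1125,0,0,0]]'
python3 -m creep '[[0,0,0,0,0,0],[0,0,0,0,0,0],[0,0,0,0,0,0],[0,0,0,0,0,0],[0,0,0,0,0,0],[0,0,0,0,0,0],[0,0,0,0,0,0],[0,0,0,0,0,0]]' 0 50
python3 to.py .47 -.31 .027 180.2
```

```text
clock: 13.2
tcp_pos: [0.4674, -0.1286, 0.027]
orientation: [-0.0, -0.706, 0.709, 0.0]
wrist_force: [-0.6, 0.2, 0.4]
finger_gap: 0.035
clock: 14.0
tcp_pos: [0.468, -0.1291, 0.0283]
orientation: [-0.0, -0.706, 0.708, -0.001]
wrist_force: [-2.8, -0.7, 6.4]
finger_gap: 0.011
shift mm [180.9  -2.7   1.5] turn [-0.06 -0.07 -0.41]
t 14.0 tcp [ 0.468  -0.1291  0.0283] F [-2.8 -0.7  6.4] gap 0.011 j [-0.43  0.31 -0.51  0.76 -0.   -2.  ] yawY 179.79
```

```bash
python3 -m creep '[[0.003,0,0,0,0,-0.1],[0.009,0,0,0,0,-0.2],[0.016,-0.0005,0,0,0,-0.3],[0.024,-0.0005,0,0,0,-0.4],[0.032,-0.001,0,0,0,-0.4],[0.04,-0.001,0,0,0,-0.4],[0.048,-0.001,0,0,0,-0.4],[0.056,-0.001,0,0,0,-0.4]]'
python3 -m creep '[[0.008,0,0,0,0,0],[0.016,0,0,0,0,0],[0.024,0,0,0,0,0],[0.032,0,0,0,0,0],[0.04,0,0,0,0,0],[0.048,0,0,0,0,0],[0.056,0,0,0,0,0],[0.061,0,0,0,0,0]]'
python3 to.py .4705 -.31 .027 180.2
```

```text
clock: 14.8
tcp_pos: [0.4687, -0.1825, 0.0283]
orientation: [-0.002, 0.709, -0.705, -0.001]
wrist_force: [-0.5, 9.7, 9.8]
finger_gap: 0.0113
clock: 15.6
tcp_pos: [0.4685, -0.2437, 0.0282]
orientation: [-0.002, 0.709, -0.705, -0.001]
wrist_force: [-3.6, 10.9, 12.4]
finger_gap: 0.0115
shift mm [66.3 -1.6  1. ] turn [-0.03  0.21  0.13]
t 15.6 tcp [ 0.4685 -0.2437  0.0282] F [-3.6 10.9 12.4] gap 0.0115 j [-0.63  0.38 -0.4   0.8   0.   -2.21] yawY -179.67
```

```bash
python3 -m creep '[[0.003,0,0,0,0,0],[0.009,0,0,0,0,0],[0.017,0,0,0,0,0],[0.025,0,0,0,0,0],[0.033,0,0,0,0,0],[0.041,0,0,0,0,0],[0.048,0,0,0,0,0],[0.052,0,0,0,0,0]]'
python3 -m creep '[[0.001,0,0,0,0,0],[0.003,0,0,0,0,0],[0.005,0,0,0,0,0],[0.007,0,0,0,0,0],[0.009,0,0,0,0,0],[0.0105,0,0,0,0,0],[0.012,0,0,0,0,0],[0.012,0,0,0,0,0]]'
python3 to.py .4705 -.32 .027 180.2
```

```text
clock: 16.4
tcp_pos: [0.4688, -0.2957, 0.0282]
orientation: [-0.001, 0.709, -0.705, -0.001]
wrist_force: [-1.9, 10.3, 11.1]
finger_gap: 0.0111
clock: 17.2
tcp_pos: [0.4689, -0.3074, 0.0283]
orientation: [-0.001, 0.709, -0.705, -0.001]
wrist_force: [-2.3, 7.8, 9.8]
finger_gap: 0.0113
shift mm [12.7 -1.6  1.2] turn [-0.04  0.2   0.13]
t 17.2 tcp [ 0.4689 -0.3074  0.0283] F [-2.3  7.8  9.8] gap 0.0113 j [-0.73  0.43 -0.31  0.83  0.   -2.3 ] yawY -179.67
```

Now feel for the stop in small steps.

```bash
python3 -m creep '[[0.001,0,0,0,0,0],[0.002,0,0,0,0,0],[0.003,0,0,0,0,0],[0.004,0,0,0,0,0],[0.005,0,0,0,0,0],[0.006,0,0,0,0,0],[0.007,0,0,0,0,0],[0.007,0,0,0,0,0]]'
python3 - <<'E'
from h import *
s=env.get_state();p=env.camera_params("wrist");im,d=env.read_camera("wrist");cv2.imwrite("pics/w3.png",im)
im,d=env.read_camera("top");cv2.imwrite("pics/t6.png",im);cv2.imwrite('pics/t6c.png',cv2.resize(im[210:375,180:530],None,fx=2.28,fy=2.28,interpolation=cv2.INTER_CUBIC))
print(s['tcp_pos'],s['wrist_force'])
E
```

```text
clock: 18.0
tcp_pos: [0.4689, -0.3142, 0.0283]
orientation: [-0.002, 0.709, -0.705, -0.001]
wrist_force: [-0.7, 8.4, 11.3]
finger_gap: 0.0114
[ 0.4689245  -0.31420655  0.02825907] [-0.71951497  8.41820201 11.33612123]
```

View pics/t6c.png

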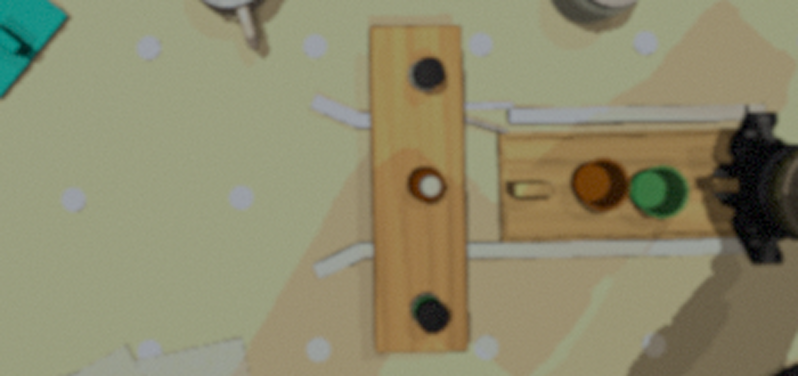

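```bash
python3 -m creep '[[0.0005,0,0,0,0,0],[0.001,0,0,0,0,0],[0.0015,0,0,0,0,0],[0.002,0,0,0,0,0],[0.0025,0,0,0,0,0],[0.003,0,0,0,0,0],[0.0035,0,0,0,0,0],[0.004,0,0,0,0,0]]'
python3 -m creep '[[0.0005,0,0,0,0,0],[0.001,0,0,0,0,0],[0.0015,0,0,0,0,0],[0.002,0,0,0,0,0],[0.002,0,0,0,0,0],[0.002,0,0,0,0,0],[0.002,0,0,0,0,0],[0.002,0,0,0,0,0]]'
```

```text
clock: 18.9
tcp_pos: [0.4689, -0.3179, 0.0283]
orientation: [-0.002, 0.709, -0.705, -0.001]
wrist_force: [-1.5, 9.8, 11.5]
finger_gap: 0.0114
clock: 19.7
tcp_pos: [0.4692, -0.3211, 0.0282]
orientation: [-0.001, 0.709, -0.705, -0.0]
wrist_force: [-0.4, 6.0, 8.5]
finger_gap: 0.0111
```

```bash
python3 -m creep '[[0.0004,0,0,0,0,0],[0.0008,0,0,0,0,0],[0.0012,0,0,0,0,0],[0.0015,0,0,0,0,0],[0.0015,0,0,0,0,0],[0.0015,0,0,0,0,0],[0.0015,0,0,0,0,0],[0.0015,0,0,0,0,0]]'
python3 - <<'E'
from h import *
s=env.get_state()
im,d=env.read_camera("top");cv2.imwrite("pics/t7.png",im)
a=cv2.imread("pics/t6.png")
f=lambda i:cv2.resize(i[245:335,370:450],None,fx=5,fy=5,interpolation=cv2.INTER_CUBIC)
cv2.imwrite('pics/t7c.png',np.hstack([f(a),f(im)]))
print(s['tcp_pos'],s['wrist_force'])
E
```

```text
clock: 20.5
tcp_pos: [0.4693, -0.3222, 0.0282]
orientation: [-0.001, 0.709, -0.705, -0.001]
wrist_force: [0.2, 8.2, 10.1]
finger_gap: 0.0114
[ 0.46933859 -0.32220426  0.02824668] [ 0.16401755  8.17719244 10.07957409]
```

View pics/t7c.png

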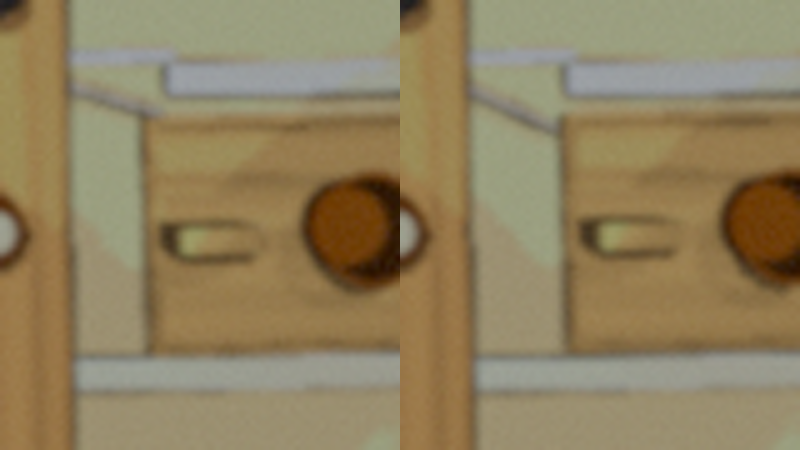

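```bash
python3 -m creep '[[0.0004,0,0,0,0,0],[0.0008,0,0,0,0,0],[0.0012,0,0,0,0,0],[0.0015,0,0,0,0,0],[0.0015,0,0,0,0,0],[0.0015,0,0,0,0,0],[0.0015,0,0,0,0,0],[0.0015,0,0,0,0,0]]'
```

```text
clock: 21.35
tcp_pos: [0.4693, -0.3223, 0.0283]
orientation: [-0.002, 0.709, -0.705, -0.001]
wrist_force: [-0.5, 11.7, 10.5]
finger_gap: 0.0111
```

```bash
python3 -m creep '[[0.0004,0,0,0,0,0],[0.0008,0,0,0,0,0],[0.0012,0,0,0,0,0],[0.0015,0,0,0,0,0],[0.0015,0,0,0,0,0],[0.0015,0,0,0,0,0],[0.0015,0,0,0,0,0],[0.0015,0,0,0,0,0]]'
```

```text
clock: 22.15
tcp_pos: [0.4693, -0.3224, 0.0283]
orientation: [-0.003, 0.709, -0.705, -0.002]
wrist_force: [0.5, 15.6, 12.8]
finger_gap: 0.0111
```

```bash
python3 -m creep '[[-0.001,0,0,0,0,0],[-0.002,0,0,0,0,0],[-0.0025,0,-0.0005,0,0,0],[-0.0025,0,-0.001,0,0,0],[-0.0025,0,-0.001,0,0,0],[-0.0025,0,-0.001,0,0,0],[-0.0025,0,-0.001,0,0,0],[-0.0025,0,-0.001,0,0,0]]'
python3 -m creep '[[0,0,0,0,0,0],[0,0,0,0,0,0],[0,0,0,0,0,0],[0,0,0,0,0,0],[0,0,-0.006,0,0,0],[0,0,-0.018,0,0,0],[0,0,-0.035,0,0,0],[0,0,-0.055,0,0,0]]' 0.035
python3 -m creep '[[0,0,-0.025,0,0,0],[0,0,-0.06,0,0,0],[0,0,-0.1,0,0,0],[0.03,0,-0.13,0,0,0],[0.07,0,-0.15,0,0,0],[0.11,0,-0.15,0,0,0],[0.15,0,-0.15,0,0,0],[0.18,0,-0.15,0,0,0]]'
python3 - <<'E'
from h import *
im,d=env.read_camera("top");cv2.imwrite("pics/t8.png",im)
im2,d=env.read_camera("side");cv2.imwrite("pics/s8.png",im2)
a=cv2.resize(im[215:365,320:520],(800,600),interpolation=cv2.INTER_CUBIC)
b=cv2.resize(im2[120:320,310:510],None,fx=2,fy=2,interpolation=cv2.INTER_CUBIC)
cv2.imwrite('pics/f8.png',np.hstack([cv2.resize(a,(533,400)),b[:, :267] if 0 else cv2.resize(b,(267,267)).repeat(1,0) if 0 else cv2.copyMakeBorder(cv2.resize(b,(267,267)),0,133,0,0,0)]))
cv2.imwrite('pics/a8.png',a);cv2.imwrite('pics/b8.png',cv2.resize(b,(600,600)))
E
```

```text
clock: 22.95
tcp_pos: [0.4693, -0.3222, 0.0283]
orientation: [-0.002, 0.709, -0.705, -0.001]
wrist_force: [1.4, 6.9, 2.3]
finger_gap: 0.0113
clock: 23.75
tcp_pos: [0.4687, -0.3246, 0.0843]
orientation: [0.0, 0.708, -0.706, -0.0]
wrist_force: [-0.5, -0.6, 0.3]
finger_gap: 0.035
clock: 24.55
tcp_pos: [0.4692, -0.5071, 0.2347]
orientation: [0.0, 0.708, -0.706, 0.001]
wrist_force: [0.5, -0.4, -0.4]
finger_gap: 0.0348
```

View pics/a8.png

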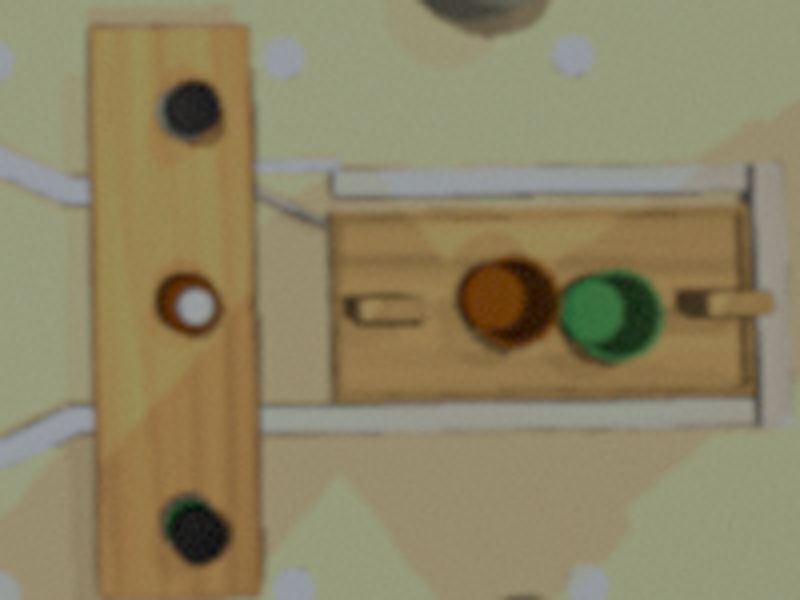

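View pics/b8.png

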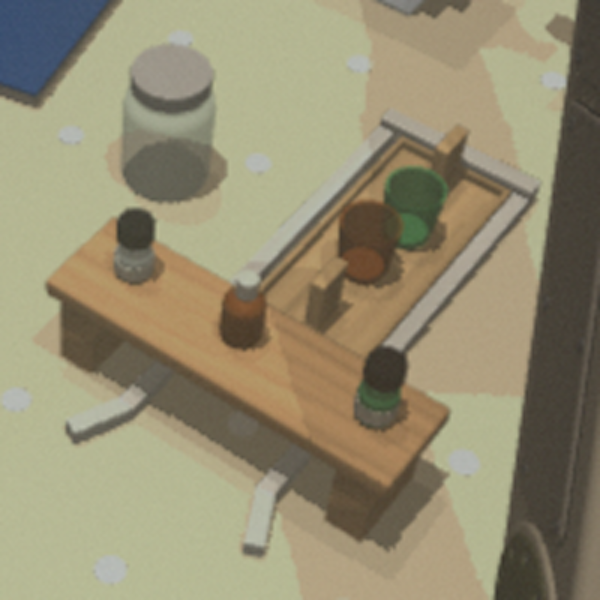

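```bash
python3 -c "
from workcell import env
print(env.hand_in())"
```

```text
the job is handed in; nothing more can be done
None
```

The tray is home in the bay and the spring catch is back out behind it. I handed the job in at about 24.7 s, against the 61 s limit.

- **Moves:** I gripped the rear fin, lined the tray up and slid it under the hand rest. I then let go, turned the gripper 180° and pulled the tray in by its front fin. At the end stop the force rose from 8 to 15.6 N with no further movement. I eased off, opened the gripper and backed well clear.
- **Catch:** in the top view the catch tip lies just behind the tray's rear edge, at the same pixel (about 400, 270) as in its rest position at the start.
- **Everything else:** both glasses are standing on the tray. In the last pictures the three bottles stand on the hand rest and the jar stands beside the bay. I did not look closely at the mug at the end, but the arm never went near it.

Two things were less certain. The top and wrist cameras disagreed by about 1 to 3 mm, so I corrected for that using the gripped fin. The final top view also shows a thin gap, roughly 1 to 3 mm, between the tray's front and the stop. That is about the 3 mm of play between catch and stop, and I did not measure it more exactly.

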